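# Let the carving board down off its wedge

### The arm

A 6-joint arm with a two-finger parallel gripper is mounted at the origin on the work surface. World frame = base frame: x ahead of the robot, y to its left, z up, the work surface at z = 0. Lengths are in mm, angles in rad, forces in N, time in s.
With the tool pointing down it reaches from about 350 to 975 mm from the base axis. Payload 7.1 kg.
Tool frame: the origin (TCP) lies at the very end of the fingers, on their centre line; the grasp point (between the pads) lies 19 mm behind it; y points along the fingers, x is the direction in which the jaws open and shut, and the axes are right-handed (so a half turn about y gives the same grasp; the last joint's range is limited). The gripper opens to 88 mm and grips with 3 to 60 N. Pads are 20 mm wide; open, the fingers measure 115 mm over their backs; the gripper's body (75 mm by 178 mm) begins 61 mm behind the grasp point.
Start: joints at [-1.326, 0.423, 1.63, -0, 1.089, -0.019], TCP at [162.988, -603.357, 184.275] pointing down, gripper open.
Joint ranges: [-3, 3], [-0.9, 2.11], [0.09, 2.58], [-1.31, 4.45], [0.11, 2.69], [-2.54, 2.54]. Speed limits (rad/s): [2.39, 2.39, 3.01, 3.14, 3.14, 3.14].

### API

Orientations are given as a rotation vector (axis times angle).
In Python, from workcell import ctrl gives the robot as it stands. The module is installed in compiled form; this text tells all that it offers.
- The arm moves only by the tool jog_arm, never from a script. Its argument "steps" is a list of rows, each an object with "turn": the turn, a rotation vector about the world's x, y, z scaled (see below), a list of three; "dp": the shift along the world's x, y, z scaled (see below), a list of three; "claw": the opening, from 0 (shut) to 1 (fully open). In form: [{"turn": [wx, wy, wz], "dp": [x, y, z], "claw": claw}, ...]. A call has 1 to 12 rows; each row is the pose to reach, as a shift and turn from the pose measured when the call began, turning the shorter way round; what a row does not reach only later rows make up. The controller multiplies each number of a shift by 80 mm and each number of a turn by pi rad. A row lasts 1/12 s, in which the tool goes at most 41.7 mm and 7.16 degrees, less where a joint would pass 70% of its speed; a pose out of reach is approached as far as the arm can. A call with a number of a shift or a turn outside -1 to 1 is refused whole. A call with a gripper value outside its range is refused whole. The fingers move at their own pace and stop on an object; the grip force is fixed at half the most. Time passes only in rows, so rows that repeat a pose let the fingers close. It gives the time, the measured TCP pose, the force and the opening at its end, in the units of the state.
- ctrl.get_obs(): the state, without advancing time (a new reading comes with each control period).
- ctrl.get_image(name): name is "side" or "top"; returns a dict with "img" (420x560x3 uint8, red, green, blue), "range_z" (420x560 float32, mm along the optical axis (not along the pixel's ray), 0 where there is no reading), "fovy" (degrees; the focal length in pixels is half the picture's height over the tangent of half this angle, whatever the lens; pixels are square), "cx", "cy" (the principal point, pixels), "camera_from_world" (4x4, takes a point from world to camera coordinates). Camera axes: x right, y down, z forward; pixel columns grow to the right and rows downward; lengths in mm; the calibration is good to about 2 mm. A picture is of the moment at which its call begins.
- ctrl.close_job(): hands the job in, once; it reports no verdict.
The state is a dict: "t": time; "qpos": joint angles; "qvel": joint speeds; "joint_torque": joint torques, N m; "ee_pos": TCP position; "orientation": TCP orientation; "ft_force": force on the tool from outside, world axes, zero at the start; "moment": the same for the moment, N m; "width": finger opening in mm.
Only numpy, scipy, OpenCV 4.12 (cv2) and the standard library are available. Lean on these libraries where they do the work, as an engineer would, in place of code of your own. Each camera call takes 0.05 s, during which the arm holds its last target.

### The job

The carving is done: let the tilted white carving board down flat by working the blue wedge straight back out from under its near edge in small tugs of about 15 mm, stopping for a good half second after each so that the board settles. Do not lift the board or let it slam, and leave the orange spare wedge where it lies. Finish with the blue wedge lying flat on the counter in front of the board, still pointing at it and a finger's width clear of it.

Things in the scene. Friction and masses are not known exactly. Their poses are not given: they have to be found in the camera images.
- wedge_grip (a point): Blue plastic wedge under the board, 190 g. Grip block 40 long x 40 wide x 44 high; ahead of it a ramp 40 wide falling from 40 high to 4 at the tip. This point: centre of the block, 22 mm up; x points to the tip, 130 mm ahead; back face 20 mm behind; z up. Grip the block across y. It slides on the counter; drawing it back along -x lowers the board and takes up to about 25 N.
- board_edge (a point): Fixed point on the counter, straight below the middle of the board's near edge; x points level under the board to its far hinge, y along the edge. White board, 270 deep (x) x 360 wide x 20, 1.9 kg; flat, its underside is 10 mm up. The wedge starts 85 mm deep under the edge, within 60 mm of its middle, nearly along x; it stops bearing the board when drawn about 66 mm, and is out at 85 mm.
- spare: Orange spare wedge, same shape and size as the blue one, lying loose on the counter about 225 mm to one side, its tip roughly towards the robot; not to be moved. Origin on the counter under the middle of its grip block, x towards its tip, z up.
- board: The tilted white carving board. Origin: middle of the lower edge of its near side (the edge that rests on the wedge), about 32 mm above the counter at the start and 10 mm when the board lies flat; x points along its underside to the far hinge, z is normal to it.
There are look-alikes about, which are no part of the job. What is meant by the part that bears wedge_grip is not green or pink, and is the smaller of those in its own colour.

How it is judged:
By the outcome, as a careful person would: the job done as asked, in the order asked, and still so for the second after the job is handed in, with the robot touching nothing.
It also fails if it takes over 42 s, if anything falls off the work surface, if the arm or the gripper's body presses on something with over 40 N, if the wrist force passes 120 N, or if a joint passes its speed limit or range.

## Working session

There is one attempt and no reset: what is moved stays moved. The work goes in short steps, Python scripts to look and compute and a tool call to move; the robot and the scene stay as the last step left them, time stands still between calls to the robot, and variables do not carry over. Pictures are saved under pics/ and viewed, and the job is handed in when it is done.

Besides the shell and the picture viewer there is one more tool, called after "Call:" by a JSON object that holds its "name" and its "arguments", one argument or row to a line. jog_arm: Moves the arm, as the interface text tells. Its arguments: {"type":"object","properties":{"steps":{"type":"array","items":{"type":"object","properties":{"turn":{"type":"array","items":{"type":"number"}},"dp":{"type":"array","items":{"type":"number"}},"claw":{"type":"number"}}}}},"required":["steps"]}

```bash
mkdir -p pics; cat > h.py <<'E'
import numpy as np,cv2
from workcell import ctrl
def grab(n,tag):
    d=ctrl.get_image(n); cv2.imwrite(f'pics/{tag}.png',d['img'][:,:,::-1]); return d
def cloud(d):
    f=d['img'].shape[0]/2/np.tan(np.radians(d['fovy'])/2)
    v,u=np.mgrid[:420,:560]; z=d['range_z'].astype(float)
    P=np.stack([(u-d['cx'])*z/f,(v-d['cy'])*z/f,z],-1)
    T=np.linalg.inv(d['camera_from_world']); W=P@T[:3,:3].T+T[:3,3]; W[z<=0]=np.nan
    return W
E
python3 - <<'E'
from h import *
import pickle
o=ctrl.get_obs(); print(o)
for n in('top','side'):
    d=grab(n,n+'0'); pickle.dump(d,open(n+'0.pkl','wb')); print(n,d['fovy'],d['cx'],d['cy'],np.round(d['camera_from_world'],3).tolist())
E
```

```text
{'t': 0.0, 'qpos': array([-1.32600863e+00,  4.23869265e-01,  1.63071564e+00, -2.11417654e-05,
        1.08860360e+00, -1.89884850e-02]), 'qvel': array([-0.00074367,  0.00070445, -0.00028507,  0.00026184, -0.00063555,
       -0.0002825 ]), 'joint_torque': array([ 3.63779116e-03, -5.44614387e+01, -2.73664445e+01,  6.46306062e-02,
        2.27979053e-02, -1.09515588e-04]), 'ee_pos': array([ 162.82529457, -602.75461688,  183.47393394]), 'orientation': array([-1.32149986,  1.01361243, -1.01151385]), 'ft_force': array([-0.10006879,  0.2252731 ,  0.35003941]), 'moment': array([ 0.04145158, -0.00991983,  0.03015272]), 'width': 87.65690257904342}
top 56.61437558982202 278.9707599801145 210.08548317588682 [[0.009, -1.0, -0.006, -111.026], [-0.996, -0.009, -0.093, 540.044], [0.093, 0.006, -0.996, 799.467], [0.0, 0.0, 0.0, 1.0]]
side 42.07432131618889 270.28443864054464 197.89216870136391 [[0.993, -0.114, -0.007, -525.675], [-0.083, -0.677, -0.732, 8.977], [0.079, 0.727, -0.682, 1325.474], [0.0, 0.0, 0.0, 1.0]]
```

View pics/top0.png

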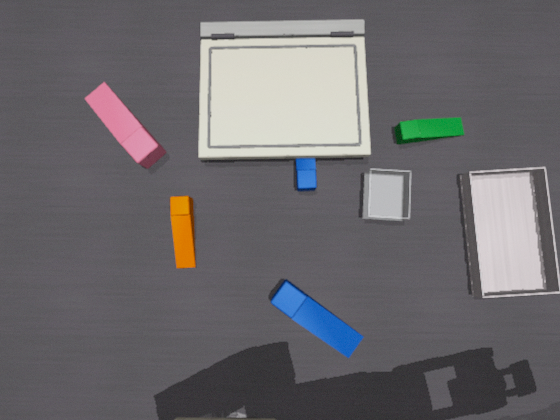

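View pics/side0.png

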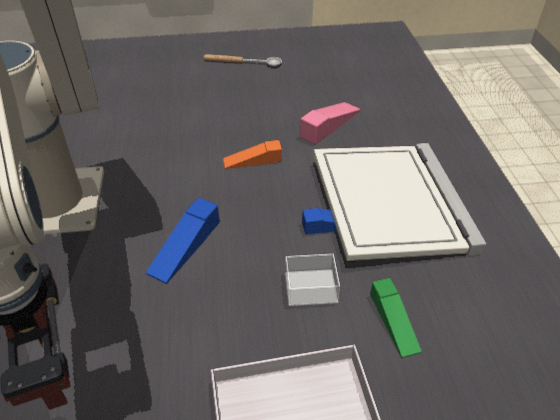

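The job's wedge is the small blue block at top px (306,173), going under the board. The big blue wedge (315,318), green and pink ones are look-alikes, orange is at (182,232), and a clear box stands at (388,195).

```bash
python3 - <<'E'
from h import *
import pickle
for n in('top','side'):
    d=pickle.load(open(n+'0.pkl','rb')); W=cloud(d)
    hsv=cv2.cvtColor(d['img'],cv2.COLOR_RGB2HSV)
    m=cv2.inRange(hsv,(105,120,50),(128,255,255))
    k,l,s,c=cv2.connectedComponentsWithStats(m)
    for i in range(1,k):
        if s[i,4]<60: continue
        P=W[(l==i)]; P=P[np.isfinite(P[:,0])]
        print(n,s[i],P.min(0).round(1),P.max(0).round(1))
        top=P[P[:,2]>41]; print(' top',len(top))
        if len(top)>10:
            r=cv2.minAreaRect(top[:,:2].astype(np.float32)); print(' rect',r, top.mean(0).round(1))
            if s[i,4]<800:
                # profile of z vs x, and side edges
                for a in range(int(P[:,0].min()),int(P[:,0].max())+1,4):
                    q=P[(P[:,0]>=a)&(P[:,0]<a+4)]
                    if len(q):print('  x',a,'z',np.median(q[:,2]).round(1),'y',q[:,1].min().round(1),q[:,1].max().round(1),len(q))
    # counter height
    print('counter z',np.nanmedian(W[200:260,60:120,2]) )
    b=cv2.inRange(hsv,(15,5,150),(45,80,255)); k,l,s,c=cv2.connectedComponentsWithStats(b)
    i=max(range(1,k),key=lambda i:s[i,4] if abs(c[i][1]-150)<80 else 0)
    P=W[l==i];P=P[np.isfinite(P[:,0])]; print('board',s[i],P.min(0).round(1),P.max(0).round(1))
    q=P[P[:,2]>20]; r=cv2.minAreaRect(q[:,:2].astype(np.float32)); print(' board rect',r,cv2.boxPoints(r).round(1).tolist())
    A=np.c_[q[:,:2],np.ones(len(q))]; print(' plane',np.linalg.lstsq(A,q[:,2],rcond=None)[0])
    o=cv2.inRange(hsv,(5,150,100),(18,255,255)); P=W[o>0];P=P[np.isfinite(P[:,0])]; print('orange',P.mean(0).round(1),P[P[:,2]>40].mean(0).round(1), np.percentile(P,[1,99],axis=0).round(1).tolist())
d=pickle.load(open('top0.pkl','rb'));W=cloud(d)
print('clear box area z',[W[v,u].round(0).tolist() for v,u in((172,370),(195,388),(170,390),(195,367),(218,367))])
E
```

```text
top [295 158  22  33 653] [ 584.3 -186.8   -4.1] [ 660.  -139.4   48.5]
 top 344
 rect ((606.510498046875, -161.75039672851562), (42.34114074707031, 39.09703063964844), 3.4032602310180664) [ 604.7 -161.8   43.6]
  x 584 z 38.0 y -181.0 -143.3 61
  x 588 z 43.1 y -180.7 -143.2 32
  x 592 z 43.2 y -186.7 -143.2 36
  x 596 z 43.7 y -186.6 -143.1 39
  x 600 z 43.7 y -186.5 -143.1 40
  x 604 z 43.6 y -186.7 -143.1 39
  x 608 z 43.5 y -186.6 -143.0 39
  x 612 z 43.8 y -186.8 -141.4 40
  x 616 z 43.4 y -186.5 -141.0 40
  x 620 z 43.5 y -180.9 -141.3 34
  x 624 z 39.3 y -178.8 -141.0 25
  x 628 z 38.1 y -179.1 -141.1 38
  x 632 z 37.2 y -184.6 -141.1 35
  x 636 z 35.2 y -184.5 -141.1 26
  x 640 z 34.0 y -184.5 -141.2 40
  x 644 z 32.4 y -184.2 -139.7 38
  x 648 z 31.3 y -184.4 -139.4 39
  x 652 z 30.1 y -184.4 -164.8 7
  x 656 z -0.4 y -184.1 -182.3 2
top [ 271  280   93   78 2743] [ 234.2 -286.1   -4.6] [395.5 -91.8  63.5]
 top 1255
 rect ((345.65447998046875, -145.1366424560547), (102.30708312988281, 53.64115524291992), 53.87129211425781) [ 349.4 -140.6   54.1]
counter z -0.092770940203195
[... 1308 characters left out ...]
.3 y -183.3 -146.4 39
  x 633 z 34.8 y -185.0 -144.1 39
  x 637 z 35.2 y -184.0 -138.7 41
  x 641 z 31.9 y -182.3 -142.1 36
  x 645 z 32.3 y -183.3 -142.2 39
  x 649 z 30.3 y -182.7 -137.2 36
  x 653 z 11.5 y -182.8 -176.0 12
  x 657 z 5.8 y -182.9 -178.2 3
counter z 1.974751303381936
board [  424    43   136   214 14430] [1119.7 -311.  -769.4] [2422.4 1998.4    5. ]
 board rect ((0.0, 0.0), (0.0, 0.0), 0.0) [[0.0, 0.0], [0.0, 0.0], [0.0, 0.0], [0.0, 0.0]]
 plane [0. 0. 0.]
orange [500.2  89.1  24.2] [544.5  96.7  44.9] [[420.1, 72.2, 1.2], [564.4, 117.7, 48.2]]
clear box area z [[618.0, -292.0, 56.0], [578.0, -343.0, 3.0], [623.0, -334.0, 54.0], [572.0, -288.0, 44.0], [526.0, -293.0, 18.0]]
```

```bash
python3 - <<'E'
import cv2,numpy as np
a=cv2.imread('pics/top0.png')[150:200,280:340]; b=cv2.imread('pics/side0.png')[195:245,290:350]
cv2.imwrite('pics/crop0.png',np.hstack([cv2.resize(x,None,fx=6,fy=6,interpolation=0) for x in(a,b)]))
E
```

```text
(no output)
```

View pics/crop0.png

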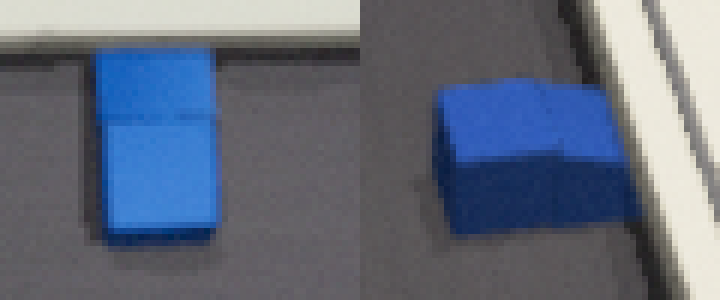

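```bash
cat >> h.py <<'E'
def ray(d,uv,z):
    f=210/np.tan(np.radians(d['fovy'])/2); T=np.linalg.inv(d['camera_from_world'])
    r=T[:3,:3]@np.array([(uv[0]-d['cx'])/f,(uv[1]-d['cy'])/f,1]); o=T[:3,3]
    return (o+r*(z-o[2])/r[2])[:2]
E
python3 - <<'E'
from h import *
import pickle
t=pickle.load(open('top0.pkl','rb'));s=pickle.load(open('side0.pkl','rb'))
A=[(106,228),(219,226),(217,114),(103,120)]
A=np.array([ray(t,(280+u/6-.5,150+v/6-.5),44) for u,v in A])
B=[(77,92),(98,162),(197,152),(165,80)]
B=np.array([ray(s,(290+u/6-.5,195+v/6-.5),44) for u,v in B])
for X in(A,B):
    print(X.round(1).tolist(),X.mean(0).round(1)); e=[np.linalg.norm(X[i]-X[i-1]).round(1) for i in range(4)]; print(e)
    f=X[2:].mean(0)-X[:2].mean(0); print('yaw deg',np.degrees(np.arctan2(f[1],f[0])))
    w=(X[0]+X[3]-X[1]-X[2])/2; print('yaw2',np.degrees(np.arctan2(-w[0],w[1])))
# blue left/right edges per row in top, hue threshold bright
for n,d in(('top',t),):
    hsv=cv2.cvtColor(d['img'],cv2.COLOR_RGB2HSV)
    m=cv2.inRange(hsv,(100,140,110),(130,255,255)); m[200:]=0
    for v in range(158,190):
        u=np.where(m[v])[0]
        if len(u): print(v,u.min(),u.max(),end='; ')
# board edge: lower boundary
g=t['img'].astype(int).sum(2); L=[]
for u in list(range(210,290,4))+list(range(320,362,4)):
    c=g[130:175,u]; v=np.where(c>450)[0].max()+130; L.append((u,v))
X=np.array([ray(t,p,50) for p in L]); k=np.polyfit(X[:,1],X[:,0],1); print('\nboard top edge x=',k,'angle',np.degrees(np.arctan(-k[0])))
print(np.std(X[:,0]-np.polyval(k,X[:,1])))
E
```

```text
[[586.7, -143.5], [587.7, -182.6], [627.0, -181.9], [624.6, -142.3]] [ 606.5 -162.6]
[np.float64(37.9), np.float64(39.1), np.float64(39.3), np.float64(39.7)]
yaw deg 1.4485460895047457
yaw2 2.53087401571628
[[585.6, -146.3], [587.5, -183.8], [624.7, -183.1], [619.7, -143.9]] [ 604.4 -164.3]
[np.float64(34.1), np.float64(37.5), np.float64(37.2), np.float64(39.5)]
yaw deg 2.4545470724458633
yaw2 5.105252011128086
158 299 314; 159 296 315; 160 296 315; 161 296 315; 162 296 314; 163 296 315; 164 296 315; 165 296 315; 166 296 315; 167 296 315; 168 296 315; 169 296 315; 170 297 315; 171 297 315; 172 297 315; 173 297 315; 174 297 315; 175 297 315; 176 297 315; 177 297 315; 178 297 315; 179 297 315; 180 297 315; 181 297 316; 182 297 316; 183 297 316; 184 297 316; 185 297 316; 186 297 316; 187 298 315; 188 298 309; 
board top edge x= [-2.51342269e-02  6.49951545e+02] angle 1.4397819883030416
0.6972841342377065
```

```bash
python3 - <<'E'
from h import *
from scipy.spatial.transform import Rotation as R
o=ctrl.get_obs(); M=R.from_rotvec(o['orientation']); print(M.as_matrix().round(3))
for yaw in(0.03,):
  for s in(1,-1):
    y=np.array([0,0,-1]);x=s*np.array([-np.sin(yaw),np.cos(yaw),0]);D=R.from_matrix(np.c_[x,y,np.cross(x,y)])
    rv=(D*M.inv()).as_rotvec(); print(s,rv,rv/np.pi)
p=np.array([606,-163.3,6]); print((p-o['ee_pos'])/80)
E
```

```text
[[ 0.261 -0.     0.965]
 [-0.965  0.001  0.261]
 [-0.001 -1.     0.   ]]
1 [ 2.77570471e-04 -1.91777083e-03  2.90779766e+00] [ 8.83534250e-05 -6.10445416e-04  9.25580743e-01]
-1 [-1.31303990e-03 -1.90044136e-04 -2.33794361e-01] [-4.17953580e-04 -6.04929274e-05 -7.44190565e-02]
[ 5.53948097  5.49457391 -2.22007389]
```

Call:
{"name": "jog_arm", "arguments": {
  "steps": [
    {"turn":[0,0,-0.0372],"dp":[0.33,0.33,0.05],"claw":1},
    {"turn":[0,0,-0.0744],"dp":[0.66,0.66,0.1],"claw":1},
    {"turn":[0,0,-0.0744],"dp":[1,1,0.1],"claw":1}
  ]
}}

```text
t: 0.35
ee_pos: [243.1, -522.3, 191.7]
orientation: [-1.218, 1.194, -1.192]
ft_force: [0.6, 1.0, 0.3]
width: 87.8
```

Call:
{"name": "jog_arm", "arguments": {
  "steps": [
    {"turn":[0,0,0],"dp":[0.33,0.33,0],"claw":1},
    {"turn":[0,0,0],"dp":[0.66,0.66,0],"claw":1},
    {"turn":[0,0,0],"dp":[1,1,0],"claw":1}
  ]
}}

```text
t: 0.6
ee_pos: [323.9, -440.7, 191.5]
orientation: [-1.218, 1.194, -1.192]
ft_force: [0.5, 0.2, -0.4]
width: 87.8
```

Call:
{"name": "jog_arm", "arguments": {
  "steps": [
    {"turn":[0,0,0],"dp":[0.33,0.33,0],"claw":1},
    {"turn":[0,0,0],"dp":[0.66,0.66,0],"claw":1},
    {"turn":[0,0,0],"dp":[1,1,0],"claw":1}
  ]
}}

```text
t: 0.85
ee_pos: [404.6, -359.1, 191.3]
orientation: [-1.218, 1.195, -1.192]
ft_force: [0.9, -0.6, -1.1]
width: 87.9
```

Call:
{"name": "jog_arm", "arguments": {
  "steps": [
    {"turn":[0,0,0],"dp":[0.33,0.33,0],"claw":1},
    {"turn":[0,0,0],"dp":[0.66,0.66,0],"claw":1},
    {"turn":[0,0,0],"dp":[1,1,0],"claw":1}
  ]
}}

```text
t: 1.1
ee_pos: [485.4, -277.4, 191.0]
orientation: [-1.218, 1.195, -1.191]
ft_force: [0.3, -0.8, -0.1]
width: 88.1
```

Call:
{"name": "jog_arm", "arguments": {
  "steps": [
    {"turn":[0,0,0],"dp":[0.33,0.33,0],"claw":1},
    {"turn":[0,0,0],"dp":[0.66,0.66,0],"claw":1},
    {"turn":[0,0,0],"dp":[1,1,0],"claw":1},
    {"turn":[0,0,0],"dp":[1,1,0],"claw":1}
  ]
}}

```text
t: 1.43
ee_pos: [569.3, -193.1, 190.9]
orientation: [-1.218, 1.191, -1.188]
ft_force: [-0.6, 0.1, 0.4]
width: 88.0
```

Call:
{"name": "jog_arm", "arguments": {
  "steps": [
    {"turn":[0,0,0],"dp":[0.23,0.19,0],"claw":1},
    {"turn":[0,0,0],"dp":[0.45,0.37,0],"claw":1},
    {"turn":[0,0,0],"dp":[0.45,0.37,-0.3],"claw":1},
    {"turn":[0,0,0],"dp":[0.45,0.37,-0.7],"claw":1},
    {"turn":[0,0,0],"dp":[0.45,0.37,-1],"claw":1},
    {"turn":[0,0,0],"dp":[0.45,0.37,-1],"claw":1}
  ]
}}

```text
t: 1.93
ee_pos: [601.1, -162.6, 105.6]
orientation: [-1.223, 1.199, -1.182]
ft_force: [-0.5, 0.7, 0.1]
width: 88.0
```

```bash
python3 - <<'E'
from h import *
from scipy.spatial.transform import Rotation as R
o=ctrl.get_obs();print(o['ee_pos'],o['ft_force'],R.from_rotvec(o['orientation']).as_matrix().round(3))
a=grab('top','top1')['img'];b=grab('side','side1')['img']
cv2.imwrite('pics/c1.png',np.hstack([cv2.resize(a[110:240,220:350],(400,400)),cv2.resize(b[150:280,250:380],(400,400))])[:,:,::-1])
E
```

```text
[ 601.08711751 -162.56748661  105.60149256] [-0.4696359   0.68481729  0.07643303] [[ 0.026 -0.008  1.   ]
 [-1.     0.006  0.026]
 [-0.006 -1.    -0.008]]
```

View pics/c1.png

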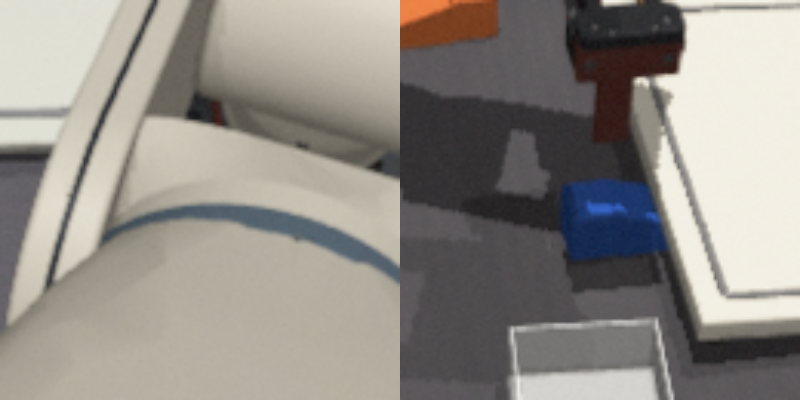

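The top view is hidden by the arm. In the side view the fingers are above the blue block, and the box is clear of them. Going down.

Call:
{"name": "jog_arm", "arguments": {
  "steps": [
    {"turn":[0,0,0.002],"dp":[0.05,-0.01,-0.3],"claw":1},
    {"turn":[0,0,0.002],"dp":[0.05,-0.01,-0.6],"claw":1},
    {"turn":[0,0,0.002],"dp":[0.05,-0.01,-0.8],"claw":1},
    {"turn":[0,0,0.002],"dp":[0.05,-0.01,-0.9],"claw":1},
    {"turn":[0,0,0.002],"dp":[0.05,-0.01,-0.9],"claw":1},
    {"turn":[0,0,0.002],"dp":[0.05,-0.01,-0.9],"claw":1}
  ]
}}

```text
t: 2.53
ee_pos: [609.3, -165.0, 39.7]
orientation: [-1.221, 1.187, -1.184]
ft_force: [0.1, -0.1, 0.0]
width: 87.8
```

Call:
{"name": "jog_arm", "arguments": {
  "steps": [
    {"turn":[0,0,0],"dp":[-0.04,0.01,-0.12],"claw":1},
    {"turn":[0,0,0],"dp":[-0.04,0.01,-0.24],"claw":1},
    {"turn":[0,0,0],"dp":[-0.04,0.01,-0.36],"claw":1},
    {"turn":[0,0,0],"dp":[-0.04,0.01,-0.36],"claw":1},
    {"turn":[0,0,0],"dp":[-0.04,0.01,-0.36],"claw":1}
  ]
}}

```text
t: 2.95
ee_pos: [605.5, -163.9, 10.0]
orientation: [-1.222, 1.189, -1.183]
ft_force: [0.3, -0.6, 0.5]
width: 87.6
```

```bash
python3 - <<'E'
from h import *
from scipy.spatial.transform import Rotation as R
o=ctrl.get_obs();print(o['ee_pos'],o['ft_force'],R.from_rotvec(o['orientation']).as_matrix().round(3))
b=grab('side','side2')['img']
cv2.imwrite('pics/c2.png',cv2.resize(b[150:280,250:380],(520,520))[:,:,::-1])
E
```

```text
[ 605.48015138 -163.93700973   10.04121611] [ 0.27093197 -0.59736178  0.50304593] [[ 0.031 -0.001  1.   ]
 [-0.999  0.004  0.031]
 [-0.004 -1.    -0.001]]
```

View pics/c2.png

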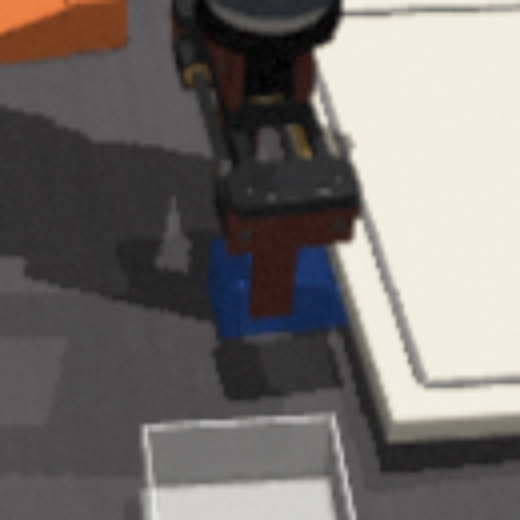

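The fingers straddle the block at its middle. Lowering 4 mm more and closing.

Call:
{"name": "jog_arm", "arguments": {
  "steps": [
    {"turn":[0,0,0],"dp":[0,0,-0.05],"claw":1},
    {"turn":[0,0,0],"dp":[0,0,-0.05],"claw":0.7},
    {"turn":[0,0,0],"dp":[0,0,-0.05],"claw":0.55},
    {"turn":[0,0,0],"dp":[0,0,-0.05],"claw":0.48},
    {"turn":[0,0,0],"dp":[0,0,-0.05],"claw":0.46},
    {"turn":[0,0,0],"dp":[0,0,-0.05],"claw":0.44},
    {"turn":[0,0,0],"dp":[0,0,-0.05],"claw":0.2},
    {"turn":[0,0,0],"dp":[0,0,-0.05],"claw":0},
    {"turn":[0,0,0],"dp":[0,0,-0.05],"claw":0},
    {"turn":[0,0,0],"dp":[0,0,-0.05],"claw":0}
  ]
}}

```text
t: 3.83
ee_pos: [606.0, -164.1, 6.6]
orientation: [-1.222, 1.188, -1.183]
ft_force: [-1.0, 0.3, 0.4]
width: 31.2
```

```bash
python3 - <<'E'
from h import *
o=ctrl.get_obs();print(o['ee_pos'],o['ft_force'],o['width'])
b=grab('side','side3')['img'];o=ctrl.get_obs();print(o['ee_pos'],o['ft_force'],o['width'])
a=grab('top','top3')['img']
cv2.imwrite('pics/c3.png',np.hstack([cv2.resize(b[150:280,250:380],(400,400)),cv2.resize(a[110:240,220:350],(400,400))])[:,:,::-1])
E
```

```text
[ 605.98723324 -164.09949489    6.59180094] [-1.03696454  0.29404636  0.40448625] 31.229028821070898
[ 605.94767578 -164.09941117    6.58457121] [-0.20641566  0.5530775  -0.4288485 ] 27.210727180390574
```

View pics/c3.png

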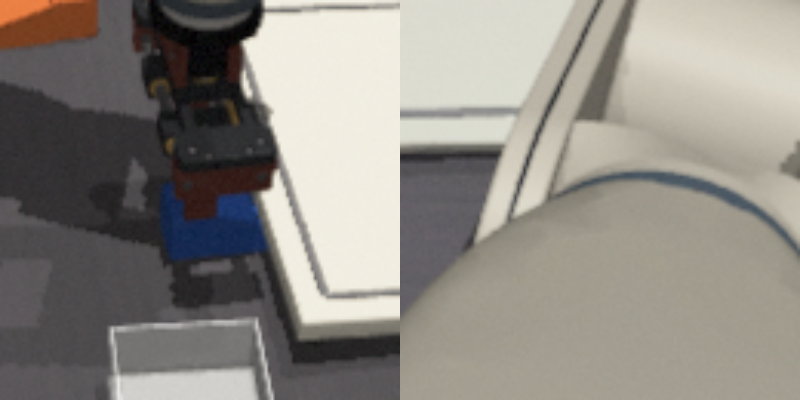

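The grip went past 40 mm, and the near finger seems to end above the block, not beside it. I'll check the finger tip with depth.

```bash
python3 - <<'E'
from h import *
o=ctrl.get_obs();print(o['ee_pos'],o['width'],o['qpos'].round(3))
d=grab('side','side4');W=cloud(d)
for u in (300,306,312,316,320,324):
    print(u,[ (v,W[v,u].round(0).tolist(),d['img'][v,u].tolist()) for v in range(198,238,3)])
b=d['img']
cv2.imwrite('pics/c4.png',cv2.resize(b[170:250,280:360],(560,560),interpolation=0)[:,:,::-1])
E
```

```text
[ 605.96708475 -164.13379915    6.56752162] 23.130409418091986 [-0.285  0.662  1.709  0.004  0.772  1.251]
300 [(198, [594.0, -63.0, 3.0], [53, 50, 52]), (201, [593.0, -75.0, 4.0], [53, 50, 50]), (204, [591.0, -83.0, 2.0], [51, 48, 50]), (207, [590.0, -91.0, -0.0], [43, 44, 45]), (210, [588.0, -105.0, 4.0], [36, 35, 39]), (213, [587.0, -113.0, 1.0], [41, 39, 42]), (216, [585.0, -124.0, 3.0], [41, 40, 38]), (219, [584.0, -130.0, -1.0], [51, 49, 50]), (222, [582.0, -141.0, -0.0], [38, 33, 36]), (225, [581.0, -153.0, 2.0], [36, 31, 34]), (228, [579.0, -163.0, 3.0], [40, 39, 37]), (231, [578.0, -171.0, 2.0], [76, 75, 76]), (234, [576.0, -180.0, 1.0], [81, 78, 78]), (237, [575.0, -191.0, 3.0], [79, 78, 80])]
306 [(198, [575.0, -234.0, 163.0], [40, 37, 37]), (201, [607.0, -74.0, 2.0], [44, 38, 38]), (204, [607.0, -79.0, -4.0], [49, 36, 38]), (207, [595.0, -140.0, 46.0], [45, 31, 28]), (210, [593.0, -150.0, 46.0], [34, 33, 59]), (213, [593.0, -156.0, 42.0], [41, 40, 65]), (216, [590.0, -169.0, 46.0], [19, 39, 78]), (219, [589.0, -178.0, 46.0], [28, 44, 81]), (222, [589.0, -180.0, 39.0], [24
[... 2030 characters left out ...]
0, -184.0, -0.0], [82, 78, 80]), (237, [619.0, -196.0, 3.0], [93, 89, 91])]
324 [(198, [609.0, -244.0, 168.0], [49, 49, 50]), (201, [608.0, -251.0, 167.0], [42, 44, 43]), (204, [608.0, -252.0, 159.0], [32, 26, 26]), (207, [612.0, -241.0, 141.0], [57, 33, 31]), (210, [612.0, -242.0, 133.0], [51, 26, 23]), (213, [633.0, -158.0, 39.0], [42, 48, 87]), (216, [632.0, -165.0, 37.0], [23, 53, 105]), (219, [629.0, -179.0, 42.0], [34, 56, 109]), (222, [629.0, -182.0, 36.0], [18, 40, 80]), (225, [629.0, -184.0, 28.0], [16, 39, 78]), (228, [631.0, -180.0, 14.0], [26, 45, 81]), (231, [630.0, -184.0, 9.0], [22, 43, 81]), (234, [631.0, -186.0, 0.0], [83, 80, 83]), (237, [629.0, -195.0, 1.0], [91, 88, 89])]
```

View pics/c4.png

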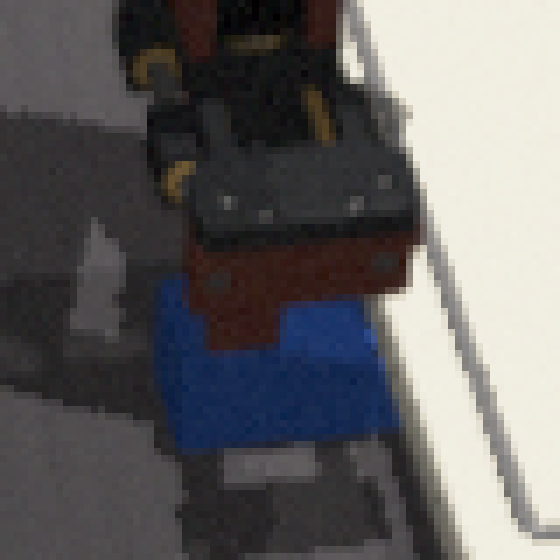

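```bash
python3 - <<'E'
from h import *
import pickle
s=pickle.load(open('side0.pkl','rb'));W=cloud(s)
for u in (20,35,50):
    print(u,[(v,W[v,u].round(0).tolist()) for v in range(350,420,6)])
f=210/np.tan(np.radians(s['fovy'])/2)
def proj(p):
    c=s['camera_from_world']@np.r_[p,1]; return (c[:2]/c[2]*f+[s['cx'],s['cy']]).round(1)
# expected px of near finger tip: side1 (ee 601,-162.6,105.6), side2 (605.5,-163.9,10) open: finger outer y=-57
for p in((601,-162.6,105.6),(605.5,-163.9,10)):
    for dz in(0,41): print(p,dz,proj((p[0],p[1]-50,p[2]+dz)))
E
```

```text
20 [(350, [8.0, -411.0, -0.0]), (356, [10.0, -423.0, -1.0]), (362, [13.0, -437.0, -0.0]), (368, [169.0, -666.0, 345.0]), (374, [171.0, -673.0, 344.0]), (380, [172.0, -681.0, 345.0]), (386, [174.0, -688.0, 344.0]), (392, [172.0, -691.0, 337.0]), (398, [164.0, -685.0, 313.0]), (404, [31.0, -520.0, -0.0]), (410, [32.0, -530.0, -3.0]), (416, [35.0, -541.0, -3.0])]
35 [(350, [37.0, -415.0, 2.0]), (356, [38.0, -426.0, -2.0]), (362, [184.0, -660.0, 344.0]), (368, [186.0, -667.0, 344.0]), (374, [188.0, -676.0, 345.0]), (380, [190.0, -683.0, 346.0]), (386, [188.0, -686.0, 338.0]), (392, [180.0, -681.0, 315.0]), (398, [177.0, -682.0, 304.0]), (404, [57.0, -523.0, -0.0]), (410, [60.0, -535.0, 1.0]), (416, [61.0, -545.0, -1.0])]
50 [(350, [199.0, -646.0, 344.0]), (356, [201.0, -654.0, 345.0]), (362, [202.0, -663.0, 347.0]), (368, [204.0, -670.0, 346.0]), (374, [206.0, -679.0, 348.0]), (380, [204.0, -683.0, 341.0]), (386, [200.0, -681.0, 326.0]), (392, [193.0, -677.0, 305.0]), (398, [174.0, -654.0, 251.0]), (404, [170.0, -654.0, 234.0]), (410, [86.0, -538.0, 1.0]), (416, [87.0, -549.0, 1.0])]
(601, -162.6, 105.6) 0 [315.5 210. ]
(601, -162.6, 105.6) 41 [316.5 195.7]
(605.5, -163.9, 10) 0 [315.5 241.2]
(605.5, -163.9, 10) 41 [316.4 228.3]
```

```bash
python3 - <<'E'
import cv2,numpy as np
a=cv2.imread('pics/side1.png')[140:220,290:370];b=cv2.imread('pics/side2.png')[160:240,280:360]
cv2.imwrite('pics/c5.png',np.hstack([cv2.resize(x,(400,400),interpolation=0) for x in(a,b)]))
E
```

```text
(no output)
```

View pics/c5.png

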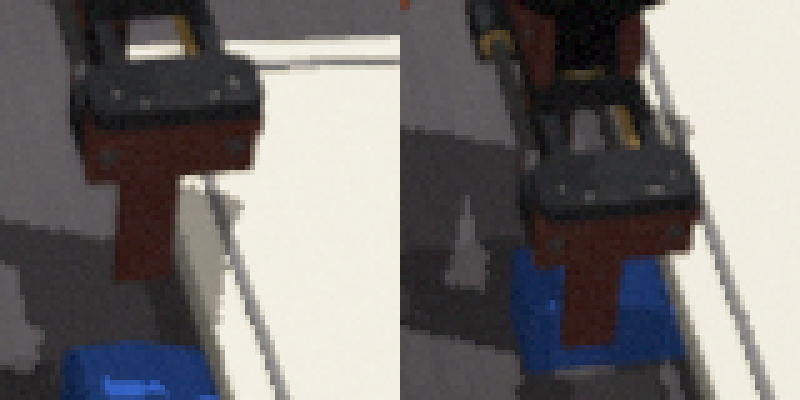

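In side1 and side2 the finger tip lies where z is about 41 mm above the reported TCP (px rows 196 and 229, as predicted with +41). The body height agrees, so the real tip z = reported + 41. I'll reopen, then go down by about 40 mm in checked steps.

Call:
{"name": "jog_arm", "arguments": {
  "steps": [
    {"turn":[0,0,0],"dp":[0,0,0.02],"claw":1},
    {"turn":[0,0,0],"dp":[0,0,0.02],"claw":1},
    {"turn":[0,0,0],"dp":[0,0,0.02],"claw":1},
    {"turn":[0,0,0],"dp":[0,0,0.02],"claw":1},
    {"turn":[0,0,0],"dp":[0,0,0.02],"claw":1},
    {"turn":[0,0,0],"dp":[0,0,0.02],"claw":1},
    {"turn":[0,0,0],"dp":[0,0,0.02],"claw":1},
    {"turn":[0,0,0],"dp":[0,0,0.02],"claw":1},
    {"turn":[0,0,0],"dp":[0,0,0.02],"claw":1}
  ]
}}

```text
t: 4.73
ee_pos: [605.9, -164.1, 8.2]
orientation: [-1.222, 1.188, -1.183]
ft_force: [-0.0, -0.4, 0.1]
width: 75.8
```

Call:
{"name": "jog_arm", "arguments": {
  "steps": [
    {"turn":[0,0,0],"dp":[0,0,0],"claw":1},
    {"turn":[0,0,0],"dp":[0,0,-0.1],"claw":1},
    {"turn":[0,0,0],"dp":[0,0,-0.2],"claw":1},
    {"turn":[0,0,0],"dp":[0,0,-0.3],"claw":1},
    {"turn":[0,0,0],"dp":[0,0,-0.38],"claw":1},
    {"turn":[0,0,0],"dp":[0,0,-0.38],"claw":1},
    {"turn":[0,0,0],"dp":[0,0,-0.38],"claw":1}
  ]
}}

```text
t: 5.32
ee_pos: [605.3, -163.9, -23.2]
orientation: [-1.222, 1.189, -1.182]
ft_force: [-1.4, -0.5, -0.0]
width: 88.2
```

```bash
python3 - <<'E'
from h import *
o=ctrl.get_obs();print(o['ee_pos'],o['ft_force'],o['width'])
d=grab('side','side5');W=cloud(d);b=d['img']
for u in(312,315,318): print(u,[(v,W[v,u].round(0).tolist()) for v in range(222,246,3)])
cv2.imwrite('pics/c6.png',cv2.resize(b[170:250,280:360],(560,560),interpolation=0)[:,:,::-1])
E
```

```text
[ 605.31953292 -163.88398677  -23.20533563] [-1.42927825 -0.50933338 -0.03500411] 88.15250653525923
312 [(222, [588.0, -244.0, 104.0]), (225, [596.0, -210.0, 58.0]), (228, [597.0, -209.0, 48.0]), (231, [596.0, -214.0, 44.0]), (234, [596.0, -216.0, 36.0]), (237, [597.0, -213.0, 24.0]), (240, [600.0, -201.0, 1.0]), (243, [598.0, -212.0, 3.0])]
315 [(222, [594.0, -245.0, 104.0]), (225, [601.0, -217.0, 65.0]), (228, [602.0, -217.0, 56.0]), (231, [603.0, -215.0, 44.0]), (234, [602.0, -218.0, 37.0]), (237, [604.0, -214.0, 23.0]), (240, [607.0, -200.0, -1.0]), (243, [605.0, -211.0, 0.0])]
318 [(222, [601.0, -244.0, 101.0]), (225, [607.0, -220.0, 68.0]), (228, [608.0, -217.0, 55.0]), (231, [609.0, -217.0, 45.0]), (234, [610.0, -214.0, 32.0]), (237, [610.0, -217.0, 26.0]), (240, [614.0, -203.0, 1.0]), (243, [612.0, -211.0, 0.0])]
```

View pics/c6.png

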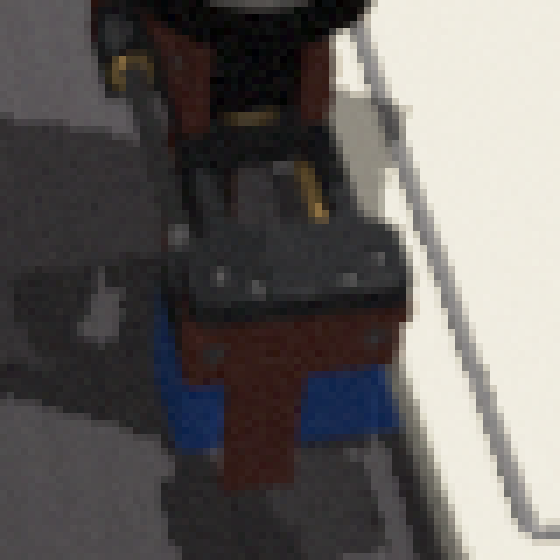

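The finger is now beside the block, its tip (px row 240) at about z 18–20, which agrees with +41. Going 11 mm further and closing.

Call:
{"name": "jog_arm", "arguments": {
  "steps": [
    {"turn":[0,0,0],"dp":[0,0,-0.07],"claw":1},
    {"turn":[0,0,0],"dp":[0,0,-0.14],"claw":0.8},
    {"turn":[0,0,0],"dp":[0,0,-0.14],"claw":0.6},
    {"turn":[0,0,0],"dp":[0,0,-0.14],"claw":0.5},
    {"turn":[0,0,0],"dp":[0,0,-0.14],"claw":0.48},
    {"turn":[0,0,0],"dp":[0,0,-0.14],"claw":0.46},
    {"turn":[0,0,0],"dp":[0,0,-0.14],"claw":0.45},
    {"turn":[0,0,0],"dp":[0,0,-0.14],"claw":0.4},
    {"turn":[0,0,0],"dp":[0,0,-0.14],"claw":0.3},
    {"turn":[0,0,0],"dp":[0,0,-0.14],"claw":0.2},
    {"turn":[0,0,0],"dp":[0,0,-0.14],"claw":0},
    {"turn":[0,0,0],"dp":[0,0,-0.14],"claw":0}
  ]
}}

```text
t: 6.37
ee_pos: [605.9, -164.1, -33.7]
orientation: [-1.222, 1.188, -1.183]
ft_force: [-0.3, 0.3, 1.8]
width: 39.9
```

Call:
{"name": "jog_arm", "arguments": {
  "steps": [
    {"turn":[0,0,0],"dp":[0,0,0],"claw":0},
    {"turn":[0,0,0],"dp":[0,0,0],"claw":0}
  ]
}}

```text
t: 6.53
ee_pos: [605.9, -164.1, -33.7]
orientation: [-1.222, 1.188, -1.183]
ft_force: [0.1, -0.6, 0.8]
width: 40.0
```

Gripped at 40.0 mm. First tug.

Call:
{"name": "jog_arm", "arguments": {
  "steps": [
    {"turn":[0,0,0],"dp":[-0.05,-0.0015,0],"claw":0},
    {"turn":[0,0,0],"dp":[-0.1,-0.003,0],"claw":0},
    {"turn":[0,0,0],"dp":[-0.15,-0.0045,0],"claw":0},
    {"turn":[0,0,0],"dp":[-0.188,-0.0056,0],"claw":0},
    {"turn":[0,0,0],"dp":[-0.188,-0.0056,0],"claw":0},
    {"turn":[0,0,0],"dp":[-0.188,-0.0056,0],"claw":0},
    {"turn":[0,0,0],"dp":[-0.188,-0.0056,0],"claw":0},
    {"turn":[0,0,0],"dp":[-0.188,-0.0056,0],"claw":0},
    {"turn":[0,0,0],"dp":[-0.188,-0.0056,0],"claw":0},
    {"turn":[0,0,0],"dp":[-0.188,-0.0056,0],"claw":0},
    {"turn":[0,0,0],"dp":[-0.188,-0.0056,0],"claw":0},
    {"turn":[0,0,0],"dp":[-0.188,-0.0056,0],"claw":0}
  ]
}}

```text
t: 7.53
ee_pos: [591.2, -164.7, -33.7]
orientation: [-1.222, 1.187, -1.183]
ft_force: [5.7, -0.7, -5.0]
width: 40.0
```

```bash
python3 - <<'E'
from h import *
o=ctrl.get_obs();print(o['ee_pos'],o['ft_force'],o['width'])
d=grab('side','side6');W=cloud(d);b=d['img']
hsv=cv2.cvtColor(b,cv2.COLOR_RGB2HSV);m=cv2.inRange(hsv,(105,120,50),(128,255,255));m[:195]=0;m[:,:285]=0
P=W[m>0];print('blue x min',np.nanpercentile(P[:,0],[1,5]))
cv2.imwrite('pics/c7.png',cv2.resize(b[150:270,260:380],(560,560),interpolation=0)[:,:,::-1])
E
```

```text
[ 591.24159632 -164.68857088  -33.66694273] [ 5.68045963 -0.65915042 -5.00537768] 39.99201115411942
blue x min [570.67692634 571.32615192]
```

View pics/c7.png

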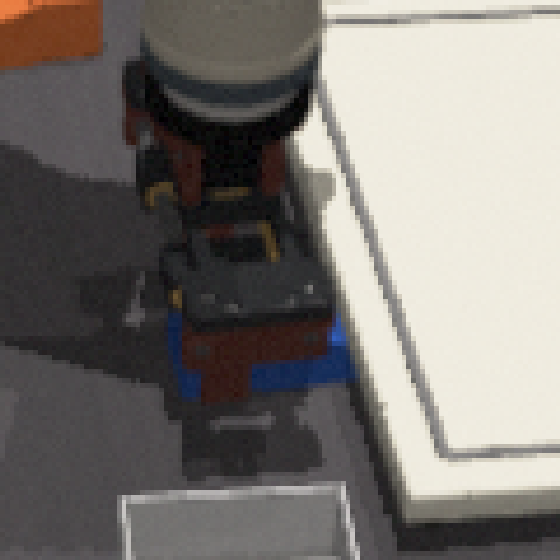

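The wedge follows: its back face went from about 585.5 to 571, with no slip and small forces. Next tugs.

Call:
{"name": "jog_arm", "arguments": {
  "steps": [
    {"turn":[0,0,0],"dp":[-0.05,-0.001,0],"claw":0},
    {"turn":[0,0,0],"dp":[-0.1,-0.002,0],"claw":0},
    {"turn":[0,0,0],"dp":[-0.15,-0.003,0],"claw":0},
    {"turn":[0,0,0],"dp":[-0.188,-0.004,0],"claw":0},
    {"turn":[0,0,0],"dp":[-0.188,-0.004,0],"claw":0},
    {"turn":[0,0,0],"dp":[-0.188,-0.004,0],"claw":0},
    {"turn":[0,0,0],"dp":[-0.188,-0.004,0],"claw":0},
    {"turn":[0,0,0],"dp":[-0.188,-0.004,0],"claw":0},
    {"turn":[0,0,0],"dp":[-0.188,-0.004,0],"claw":0},
    {"turn":[0,0,0],"dp":[-0.188,-0.004,0],"claw":0},
    {"turn":[0,0,0],"dp":[-0.188,-0.004,0],"claw":0},
    {"turn":[0,0,0],"dp":[-0.188,-0.004,0],"claw":0}
  ]
}}

```text
t: 8.58
ee_pos: [575.7, -164.9, -33.7]
orientation: [-1.222, 1.188, -1.183]
ft_force: [-1.9, -0.4, 1.3]
width: 40.0
```

Call:
{"name": "jog_arm", "arguments": {
  "steps": [
    {"turn":[0,0,0],"dp":[-0.05,-0.001,0],"claw":0},
    {"turn":[0,0,0],"dp":[-0.1,-0.002,0],"claw":0},
    {"turn":[0,0,0],"dp":[-0.15,-0.003,0],"claw":0},
    {"turn":[0,0,0],"dp":[-0.188,-0.004,0],"claw":0},
    {"turn":[0,0,0],"dp":[-0.188,-0.004,0],"claw":0},
    {"turn":[0,0,0],"dp":[-0.188,-0.004,0],"claw":0},
    {"turn":[0,0,0],"dp":[-0.188,-0.004,0],"claw":0},
    {"turn":[0,0,0],"dp":[-0.188,-0.004,0],"claw":0},
    {"turn":[0,0,0],"dp":[-0.188,-0.004,0],"claw":0},
    {"turn":[0,0,0],"dp":[-0.188,-0.004,0],"claw":0},
    {"turn":[0,0,0],"dp":[-0.188,-0.004,0],"claw":0},
    {"turn":[0,0,0],"dp":[-0.188,-0.004,0],"claw":0}
  ]
}}

```text
t: 9.58
ee_pos: [560.8, -165.3, -33.7]
orientation: [-1.222, 1.188, -1.183]
ft_force: [3.2, -2.2, -2.9]
width: 39.7
```

```bash
python3 - <<'E'
from h import *
o=ctrl.get_obs();print(o['ee_pos'],o['ft_force'],o['width'])
d=grab('side','side7');W=cloud(d);b=d['img']
hsv=cv2.cvtColor(b,cv2.COLOR_RGB2HSV);m=cv2.inRange(hsv,(105,120,50),(128,255,255));m[:195]=0;m[:,:265]=0
P=W[m>0];print('blue x min',np.nanpercentile(P[:,0],[1,5]))
q=W[170:230,360:420].reshape(-1,3);A=np.c_[q[:,:2],np.ones(len(q))];k=np.linalg.lstsq(A,q[:,2],rcond=None)[0];print('board slope',k, 'top z at edge',k@[654,-112,1])
E
```

```text
[ 560.83682323 -165.2888328   -33.68878571] [ 3.23761876 -2.21535651 -2.92089933] 39.6510977417872
blue x min [540.65493178 545.70119772]
 ** On entry to DLASCL parameter number  4 had an illegal value
 ** On entry to DLASCL parameter number  4 had an illegal valueTraceback (most recent call last):
  File "<stdin>", line 6, in <module>
    x, resids, rank, s = _umath_linalg.lstsq(a, b, rcond,
                         ~~~~~~~~~~~~~~~~~~~^^^^^^^^^^^^^
                                             signature=signature)
                                             ^^^^^^^^^^^^^^^^^^^^
    raise LinAlgError("SVD did not converge in Linear Least Squares")
numpy.linalg.LinAlgError: SVD did not converge in Linear Least Squares
```

Back face at 541, after 45 mm as wanted. Continuing.

Call:
{"name": "jog_arm", "arguments": {
  "steps": [
    {"turn":[0,0,0],"dp":[-0.05,-0.001,0],"claw":0},
    {"turn":[0,0,0],"dp":[-0.1,-0.002,0],"claw":0},
    {"turn":[0,0,0],"dp":[-0.15,-0.003,0],"claw":0},
    {"turn":[0,0,0],"dp":[-0.188,-0.004,0],"claw":0},
    {"turn":[0,0,0],"dp":[-0.188,-0.004,0],"claw":0},
    {"turn":[0,0,0],"dp":[-0.188,-0.004,0],"claw":0},
    {"turn":[0,0,0],"dp":[-0.188,-0.004,0],"claw":0},
    {"turn":[0,0,0],"dp":[-0.188,-0.004,0],"claw":0},
    {"turn":[0,0,0],"dp":[-0.188,-0.004,0],"claw":0},
    {"turn":[0,0,0],"dp":[-0.188,-0.004,0],"claw":0},
    {"turn":[0,0,0],"dp":[-0.188,-0.004,0],"claw":0},
    {"turn":[0,0,0],"dp":[-0.188,-0.004,0],"claw":0}
  ]
}}

```text
t: 10.63
ee_pos: [545.6, -165.4, -33.7]
orientation: [-1.222, 1.188, -1.183]
ft_force: [1.5, 0.7, -0.7]
width: 40.0
```

Call:
{"name": "jog_arm", "arguments": {
  "steps": [
    {"turn":[0,0,0],"dp":[-0.05,-0.001,0],"claw":0},
    {"turn":[0,0,0],"dp":[-0.1,-0.002,0],"claw":0},
    {"turn":[0,0,0],"dp":[-0.15,-0.003,0],"claw":0},
    {"turn":[0,0,0],"dp":[-0.188,-0.004,0],"claw":0},
    {"turn":[0,0,0],"dp":[-0.188,-0.004,0],"claw":0},
    {"turn":[0,0,0],"dp":[-0.188,-0.004,0],"claw":0},
    {"turn":[0,0,0],"dp":[-0.188,-0.004,0],"claw":0},
    {"turn":[0,0,0],"dp":[-0.188,-0.004,0],"claw":0},
    {"turn":[0,0,0],"dp":[-0.188,-0.004,0],"claw":0},
    {"turn":[0,0,0],"dp":[-0.188,-0.004,0],"claw":0},
    {"turn":[0,0,0],"dp":[-0.188,-0.004,0],"claw":0},
    {"turn":[0,0,0],"dp":[-0.188,-0.004,0],"claw":0}
  ]
}}

```text
t: 11.63
ee_pos: [530.4, -165.7, -33.7]
orientation: [-1.223, 1.188, -1.182]
ft_force: [-4.4, 0.1, 4.1]
width: 40.1
```

Call:
{"name": "jog_arm", "arguments": {
  "steps": [
    {"turn":[0,0,0],"dp":[-0.05,-0.001,0],"claw":0},
    {"turn":[0,0,0],"dp":[-0.1,-0.002,0],"claw":0},
    {"turn":[0,0,0],"dp":[-0.15,-0.003,0],"claw":0},
    {"turn":[0,0,0],"dp":[-0.188,-0.004,0],"claw":0},
    {"turn":[0,0,0],"dp":[-0.188,-0.004,0],"claw":0},
    {"turn":[0,0,0],"dp":[-0.188,-0.004,0],"claw":0},
    {"turn":[0,0,0],"dp":[-0.188,-0.004,0],"claw":0},
    {"turn":[0,0,0],"dp":[-0.188,-0.004,0],"claw":0},
    {"turn":[0,0,0],"dp":[-0.188,-0.004,0],"claw":0},
    {"turn":[0,0,0],"dp":[-0.188,-0.004,0],"claw":0},
    {"turn":[0,0,0],"dp":[-0.188,-0.004,0],"claw":0},
    {"turn":[0,0,0],"dp":[-0.188,-0.004,0],"claw":0}
  ]
}}

```text
t: 12.63
ee_pos: [515.1, -165.9, -33.7]
orientation: [-1.223, 1.189, -1.182]
ft_force: [-3.1, -0.3, 3.2]
width: 39.9
```

```bash
python3 - <<'E'
from h import *
o=ctrl.get_obs();print(o['ee_pos'],o['ft_force'],o['width'])
d=grab('side','side8');W=cloud(d);b=d['img']
hsv=cv2.cvtColor(b,cv2.COLOR_RGB2HSV);m=cv2.inRange(hsv,(105,120,50),(128,255,255));m[:195]=0;m[:,:245]=0
P=W[m>0];print('blue x min,max',np.nanpercentile(P[:,0],[1,5,95,99]))
q=W[170:230,360:420].reshape(-1,3);q=q[np.isfinite(q[:,0])];A=np.c_[q[:,:2],np.ones(len(q))];k=np.linalg.lstsq(A,q[:,2],rcond=None)[0];print('board slope',k, 'top z at edge',k@[654,-112,1])
cv2.imwrite('pics/c8.png',cv2.resize(b[150:270,230:350],(560,560),interpolation=0)[:,:,::-1])
E
```

```text
[ 515.08609042 -165.93858125  -33.71997391] [-3.12718789 -0.31624556  3.21832213] 39.920267738923904
blue x min,max [498.36405982 535.08725707 638.52046775 643.11746043]
board slope [ 1.24769415e-03 -8.39040212e-05  3.03936195e+01] top z at edge 31.219008729954787
```

View pics/c8.png

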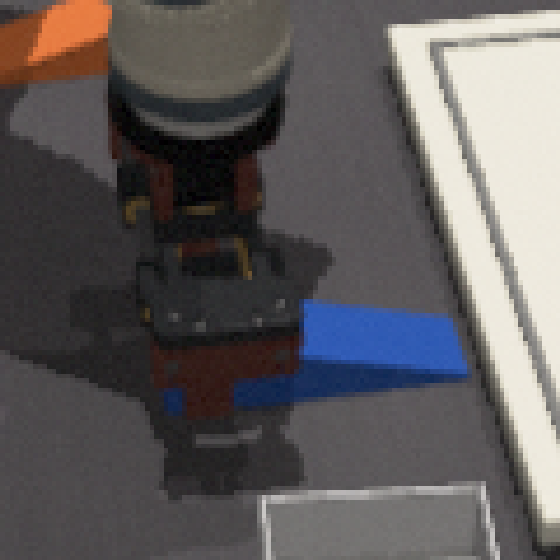

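The board is flat (top at 31 mm, slope about 0). The tip, px (468,375) in the crop, is about 6 mm clear of the edge. One last 10 mm tug.

Call:
{"name": "jog_arm", "arguments": {
  "steps": [
    {"turn":[0,0,0],"dp":[-0.04,-0.001,0],"claw":0},
    {"turn":[0,0,0],"dp":[-0.08,-0.002,0],"claw":0},
    {"turn":[0,0,0],"dp":[-0.128,-0.003,0],"claw":0},
    {"turn":[0,0,0],"dp":[-0.128,-0.003,0],"claw":0},
    {"turn":[0,0,0],"dp":[-0.128,-0.003,0],"claw":0},
    {"turn":[0,0,0],"dp":[-0.128,-0.003,0],"claw":0},
    {"turn":[0,0,0],"dp":[-0.128,-0.003,0],"claw":0},
    {"turn":[0,0,0],"dp":[-0.128,-0.003,0],"claw":0},
    {"turn":[0,0,0],"dp":[-0.128,-0.003,0],"claw":0},
    {"turn":[0,0,0],"dp":[-0.128,-0.003,0],"claw":0},
    {"turn":[0,0,0],"dp":[-0.128,-0.003,0],"claw":0}
  ]
}}

```text
t: 13.6
ee_pos: [504.6, -166.2, -33.7]
orientation: [-1.223, 1.189, -1.182]
ft_force: [-3.2, -0.5, 3.0]
width: 39.9
```

```bash
python3 - <<'E'
from h import *
o=ctrl.get_obs();print(o['ee_pos'],o['ft_force'],o['width'])
d=grab('side','side9');W=cloud(d);b=d['img']
hsv=cv2.cvtColor(b,cv2.COLOR_RGB2HSV);m=cv2.inRange(hsv,(105,120,50),(128,255,255));m[:195]=0;m[:,:240]=0
v,u=np.where(m);P=W[m>0];print('blue x max',np.nanpercentile(P[:,0],[95,99]),'min z',np.nanpercentile(P[:,2],[1,5]))
cv2.imwrite('pics/c9.png',cv2.resize(b[150:270,230:350],(560,560),interpolation=0)[:,:,::-1])
E
```

```text
[ 504.60707722 -166.15168984  -33.69636698] [-3.15133865 -0.53988734  2.96700051] 39.877888606976775
blue x max [627.36753077 632.37183004] min z [0.46254377 2.67680837]
```

View pics/c9.png

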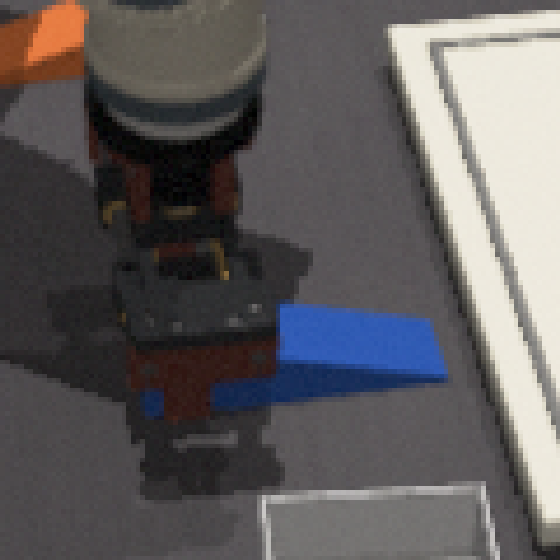

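The tip now stands clear of the board by about a finger's width. Opening, then straight up.

Call:
{"name": "jog_arm", "arguments": {
  "steps": [
    {"turn":[0,0,0],"dp":[0,0,0],"claw":0.6},
    {"turn":[0,0,0],"dp":[0,0,0],"claw":0.8},
    {"turn":[0,0,0],"dp":[0,0,0],"claw":0.9},
    {"turn":[0,0,0],"dp":[0,0,0],"claw":0.9},
    {"turn":[0,0,0],"dp":[0,0,0],"claw":0.9},
    {"turn":[0,0,0],"dp":[0,0,0],"claw":0.9},
    {"turn":[0,0,0],"dp":[0,0,0],"claw":0.9}
  ]
}}

```text
t: 14.23
ee_pos: [504.7, -166.1, -33.7]
orientation: [-1.223, 1.189, -1.182]
ft_force: [-0.1, -0.4, -0.7]
width: 78.5
```

Call:
{"name": "jog_arm", "arguments": {
  "steps": [
    {"turn":[0,0,0],"dp":[0,0,0.15],"claw":0.9},
    {"turn":[0,0,0],"dp":[0,0,0.4],"claw":0.9},
    {"turn":[0,0,0],"dp":[0,0,0.7],"claw":0.9},
    {"turn":[0,0,0],"dp":[0,0,1],"claw":0.9}
  ]
}}

```text
t: 14.57
ee_pos: [504.2, -166.0, 47.6]
orientation: [-1.223, 1.19, -1.181]
ft_force: [0.2, 0.2, 0.7]
width: 79.0
```

Call:
{"name": "jog_arm", "arguments": {
  "steps": [
    {"turn":[0,0,0],"dp":[0,0,0.4],"claw":0.9},
    {"turn":[0,0,0],"dp":[0,0,0.8],"claw":0.9},
    {"turn":[0,0,0],"dp":[-0.3,0,1],"claw":0.9},
    {"turn":[0,0,0],"dp":[-0.7,-0.3,1],"claw":0.9},
    {"turn":[0,0,0],"dp":[-1,-0.5,1],"claw":0.9}
  ]
}}

```text
t: 14.98
ee_pos: [423.7, -206.5, 129.7]
orientation: [-1.224, 1.185, -1.182]
ft_force: [0.6, -0.4, -0.5]
width: 79.1
```

Call:
{"name": "jog_arm", "arguments": {
  "steps": [
    {"turn":[0,0,0],"dp":[-0.2,-0.4,0.2],"claw":0.9},
    {"turn":[0,0,0],"dp":[-0.3,-0.8,0.4],"claw":0.9},
    {"turn":[0,0,0],"dp":[-0.3,-1,0.5],"claw":0.9}
  ]
}}

```text
t: 15.23
ee_pos: [398.6, -289.3, 172.5]
orientation: [-1.223, 1.184, -1.186]
ft_force: [0.5, 0.1, -0.2]
width: 78.8
```

Call:
{"name": "jog_arm", "arguments": {
  "steps": [
    {"turn":[0,0,0],"dp":[-0.1,-0.4,0],"claw":0.9},
    {"turn":[0,0,0],"dp":[-0.3,-0.8,0],"claw":0.9},
    {"turn":[0,0,0],"dp":[-0.3,-1,0],"claw":0.9},
    {"turn":[0,0,0],"dp":[-0.3,-1,0],"claw":0.9}
  ]
}}

```text
t: 15.57
ee_pos: [374.4, -372.2, 173.5]
orientation: [-1.222, 1.185, -1.191]
ft_force: [0.4, 0.9, 1.0]
width: 78.9
```

```bash
python3 - <<'E'
from h import *
import pickle
for n in('top','side'):
    d=grab(n,n+'10'); pickle.dump(d,open(n+'10.pkl','wb'))
E
```

```text
(no output)
```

View pics/top10.png

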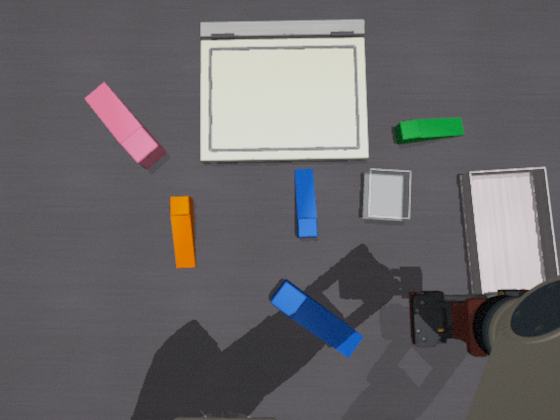

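View pics/side10.png

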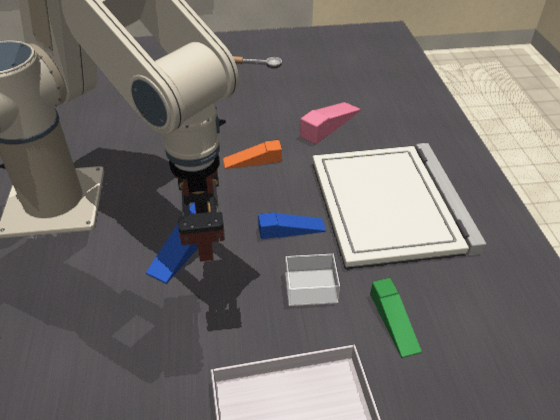

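Both views show the wedge lying clear in front of the flat board (top px: tip (304,169), block (308,229)), with orange and the box where they were. Now to measure the gap and direction.

```bash
python3 - <<'E'
from h import *
import pickle
t=pickle.load(open('top10.pkl','rb'));t0=pickle.load(open('top0.pkl','rb'));W=cloud(t)
hsv=cv2.cvtColor(t['img'],cv2.COLOR_RGB2HSV)
m=cv2.inRange(hsv,(105,120,50),(128,255,255));m[250:]=0
v,u=np.where(m); print('rows',v.min(),v.max())
u0=u[v==v.min()+1];tip=ray(t,(u0.mean(),v.min()-.5),4);print('tip',tip)
L=[];
for r in range(v.min()+2,v.max()-12):
    c=u[v==r]; z=4+36*(r-v.min())/55 if r-v.min()<55 else 44; L.append((ray(t,(c.min(),r),min(z,44))+ray(t,(c.max(),r),min(z,44)))/2)
L=np.array(L);k=np.polyfit(L[:,0],L[:,1],1);print('wedge yaw',np.degrees(np.arctan(k[0])))
g=t['img'].astype(int).sum(2);X=[]
for a in list(range(210,290,4))+list(range(320,362,4)):
    c=g[130:168,a]; X.append(ray(t,(a,np.where(c>450)[0].max()+130.5),30))
X=np.array(X);k=np.polyfit(X[:,1],X[:,0],1);print('edge at tip y',np.polyval(k,tip[1]),'gap',np.polyval(k,tip[1])-tip[0],'board yaw',np.degrees(np.arctan(-k[0])))
b=W[60:140,230:340].reshape(-1,3);print('board top z',np.nanpercentile(b[:,2],[2,50,98]))
for d in(t0,t):
    h=cv2.cvtColor(d['img'],cv2.COLOR_RGB2HSV);o=cv2.inRange(h,(5,150,100),(18,255,255));M=cv2.moments(o,True);print('orange',M['m10']/M['m00'],M['m01']/M['m00'],M['m00'])
P=W[m>0];print('blue top',np.nanpercentile(P[:,2],[1,95]));print(ctrl.get_obs()['qvel'].round(3),ctrl.get_obs()['t'])
E
```

```text
rows 169 237
tip [ 634.90858925 -158.776026  ]
wedge yaw 2.3904458344517736
edge at tip y 650.5303550320582 gap 15.621765785045113 board yaw 1.4254140196418927
board top z [27.05513129 30.01021661 32.83289057]
orange 183.41673121611154 235.47017815646785 1291.0
orange 183.1689497716895 234.79223744292239 1314.0
blue top [-1.00322099 44.6329513 ]
[ 0.028 -0.004  0.022  0.002 -0.002 -0.002] 15.6667
```

```bash
python3 -c "
from workcell import ctrl
print(ctrl.close_job())"
```

```text
the job is handed in; nothing more can be done
None
```

The board is down flat, and the blue wedge lies on the counter in front of it. I drew the wedge straight back in six tugs of 15 mm and a last one of 10 mm, stopping about 0.67 s after each. Then I let go and moved the arm away, and handed the job in at about 15.7 s.

**Last checks:**
- **Board:** its top is at 30 mm all over, so it lies flat.
- **Wedge:** it lies flat, with its tip 15.6 mm from the board's edge. It points within about 1° of square to the edge (wedge at 2.4°, board at 1.4°).
- **Forces:** the wrist force at the end of each move was under 10 N. I did not record the peaks during the tugs.
- **Orange spare wedge:** it looks unmoved. Its centre shifted by less than 1 pixel, probably from shadow, and I never went near it.

**What disagreed:**
- **TCP height:** the fingertips were about 41 mm higher than the reported TCP height. My first close therefore shut on air just above the block. The camera's depth reading showed the offset, and I reopened, went lower and gripped the block at 40.0 mm. Nothing was touched or moved by that first close.

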